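# Close the board holder's jaw by one hole and hold its lock pin home

### The arm

A 6-joint arm with a two-finger parallel gripper is mounted at the origin on the work surface. World frame = base frame: x ahead of the robot, y to its left, z up, the work surface at z = 0. Lengths are in mm, angles in rad, forces in N, time in s.
With the tool pointing down it reaches from about 350 to 875 mm from the base axis. Payload 4.2 kg.
Tool frame: the origin (TCP) lies at the very end of the fingers, on their centre line; the grasp point (between the pads) lies 19 mm behind it (arm.pinch_z is the distance from the TCP to the grasp point, in mm); x points along the fingers, y is the direction in which the jaws open and shut, and the axes are right-handed (so a half turn about x gives the same grasp; the last joint's range is limited). The gripper opens to 85 mm and grips with 20 to 120 N. Pads are 22 mm wide; open, the fingers measure 114 mm over their backs; the gripper's body (76 mm by 85 mm) begins 54 mm behind the grasp point. The pads swing forward as they close: fully open they stand 13 mm farther back than shut.
Start: joints at [1.6, 0.385, 0.008, 0, -1.194, -0.259], TCP at [142.333, 608.556, 231.312] pointing down, gripper open.
Joint ranges: [-3.14, 3.14], [-1.21, 2.06], [-1.07, 1.41], [-3.16, 2.05], [-2.99, -0.16], [-3.1, 3.1]. Speed limits (rad/s): [2.79, 2.79, 3.14, 3.14, 3.14, 3.14].

### API

Orientations are given as a unit quaternion [x, y, z, w].
In Python, from bench import arm gives the robot as it stands.
- The arm moves only by the tool drive_tool, never from a script. Its argument "motion" is a list of rows, each a list of 4 numbers: the shift along the tool's x, y, z in mm, then the turn about the tool's x in degrees. In form: [[dx, dy, dz, spin], ...]. A call has 1 to 10 rows; each row shifts and turns the commanded pose from where the row before left it, along the tool's axes as they then stand; what a row does not reach is not made up. A row lasts 1/12 s, in which the tool goes at most 41.7 mm and 7.16 degrees, less where a joint would pass 70% of its speed; a pose out of reach is approached as far as the arm can. A call with a gripper value outside its range is refused whole. "grip" is the finger opening in mm, from 0 to 85.4, set as the call begins (left out, the last holds). The fingers move at their own pace and stop on an object; the grip force is fixed at half the most. Time passes only in rows, so rows that do not move let the fingers close. It gives the time, the measured TCP pose, the force and the opening at its end, in the units of the state.
- arm.read_state(): the state, without advancing time (a new reading comes with each control period).
- arm.get_image(name): name is "side" or "top"; returns the picture (420x560x3 uint8, red, green, blue); there is no depth.
- arm.calibration(name): a dict with "K" (3x3 intrinsics, pixels), "eye" and "attitude" of the camera in the world. Camera axes: x right, y up, looking along -z (the intrinsics and any distortion apply to the point x, -y, -z); pixel columns grow to the right and rows downward; lengths in mm; the calibration is good to about 2 mm. A picture is of the moment at which its call begins. calibration takes no time and is no camera call.
- arm.job_done(): hands the job in, once; it reports no verdict.
The state is a dict: "clock": time; "joints": joint angles; "joint_vel": joint speeds; "joint_efforts": joint torques, N m; "position": TCP position; "ee_rot": TCP orientation; "contact_force": force on the tool from outside, world axes, zero at the start; "wrist_torque": the same for the moment, N m; "gripper_width": finger opening in mm.
Only numpy, scipy, OpenCV 4.12 (cv2) and the standard library are available. Lean on these libraries where they do the work, as an engineer would, in place of code of your own. Each camera call takes 0.05 s, during which the arm holds its last target. There are 200 camera calls.

### The job

A bare circuit board is lying in one bay of the board holder; lock it in by moving the sliding jaw one hole towards the board: pull the jaw's black lock knob up until its pin is out of the hole, slide the jaw along, and let the pin go fully down into that next hole. Finish while still holding the knob, with the pin fully home: do not let go of it. Leave the board, the heat sink in the other bay and the little screw dish lying where they are.

Things in the scene. Friction and masses are not known exactly. Their poses are not given: they have to be found in the camera images.
- holder: Fixed board holder: grey base plate 200 (x) x 420 (y) x 10 mm, origin under its centre, y along its length. An aluminium index bar along y at x = -70 mm, top 34 mm above the table, has five locking holes at y = -80, -40, 0, 40, 80 mm (12 mm wide along y). Two board bays, x = -30 to 90 mm, one on either side of the sliding jaw, each closed by a fixed end jaw 38 mm high.
- jaw (a joint): Sliding steel jaw: saddle 50 x 44 mm, top 46 mm above the table, and a lip 10 mm out to either side, which will cover the board's inner edge without touching. Value: shift along holder +y in m; about 0 at the start (pin in the middle hole), +0.040 or -0.040 at the next holes. About 2 N of friction; locked while the pin is in a hole (1.5 mm play each way).
- plunger (a joint): Spring lock plunger in the saddle's middle with a 9 mm round-nosed steel pin. Value: lift in m, 0 = pin fully down in its hole; the pin is clear of the hole at 0.014, the stop is at 0.020. The spring pushes it down with 6 N at the bottom and 10 N at the top. Let go between holes, its nose rests on the bar at 0.014.
- knob: Upright round black knob on the plunger, to be gripped: waist 26 mm diameter, 24 mm high, with a 32 mm diameter, 6 mm thick rim on top. Origin at the middle of the waist, z up: 82 mm above the table when the pin is home, 36 mm above the saddle; below the waist is only a thin stem and a 7 mm high bush. It rises and slides with the plunger and jaw.
- board_centre (a point): Centre of the loose green circuit board, 110 x 110 x 3 mm with parts up to 10 mm tall on top, lying level with its underside 26 mm above the table in one of the holder's two bays, about 119 mm from the holder's middle along the holder's +y or -y; which bay varies.
- heatsink: Loose finned aluminium heat sink, 56 x 56 x 24 mm, lying on the base plate in the other bay. Origin at the centre of its underside. To be left alone.
- dish: Small loose steel dish of screws, 40 mm diameter, 16 mm high, on the base plate beyond one end of the index bar. Origin at the centre of its underside. To be left alone.
Things that resemble listed ones, but are neither listed nor needed, are in the scene too. There is more than one size of the part that bears board_centre; the job needs the middle-sized.

How it is judged (in metres and radians):
On the way, in this order (a step that is already met when the one before it is completed fails the run):
1. the knob is pulled up so that the pin leaves the middle hole (lift over 12 mm while the jaw is still within 8 mm of its start hole) (value of joint plunger above 0.012 m and value of joint jaw between -0.008 and 0.008 m).
2. the jaw is at the next hole towards the board with the pin down in it (((value of joint jaw between 0.037 and 0.043 m and y of board_centre in the frame of holder between 0.11 and 0.128 m) or (value of joint jaw between -0.043 and -0.037 m and y of board_centre in the frame of holder between -0.128 and -0.11 m)) and value of joint plunger below 0.003 m), for 0.1 s.
At the end, for the whole second after the job is handed in: The jaw is within 3 mm of the hole 40 mm towards the board, the pin is down to within 3 mm of its bottom, the fingers still hold the knob (more than 2 N), the jaw is still, and the board lies level in its bay under the lip (all of step 2 and contact force between the fingers and knob above 2 N and velocity of joint jaw between -0.01 and 0.01 m/s and height (world z) of board_centre between 0.024 and 0.031 m); the arm keeps its last pose, push and grip.
It fails at once if the circuit board is shifted by more than 10 mm (distance of board_centre from where it was at the start of the episode above 0.01 m).
It fails at once if the heat sink is shifted by more than 15 mm (distance of heatsink from where it was at the start of the episode above 0.015 m).
It fails at once if the screw dish is shifted by more than 15 mm (distance of dish from where it was at the start of the episode above 0.015 m).
It also fails if it takes over 32 s, if anything falls off the work surface, if the arm or the gripper's body presses on something with over 40 N, if the wrist force passes 120 N, or if a joint passes its speed limit or range.

## Working session

There is one attempt and no reset: what is moved stays moved. The work goes in short steps, Python scripts to look and compute and a tool call to move; the robot and the scene stay as the last step left them, time stands still between calls to the robot, and variables do not carry over. Pictures are saved under pics/ and viewed, about 8 in all and at most 12, crops included, and the job is handed in when it is done.

Besides the shell and the picture viewer there is one more tool, called after "Request:" in YAML: its name, and indented under it one key for each argument. drive_tool: Moves the arm, as the interface text tells. Its arguments: {"type":"object","properties":{"motion":{"type":"array"},"grip":{"type":"number"}},"required":["motion"]}

```bash
mkdir -p pics; python3 - <<'E'
from bench import arm
import cv2
for n in("top","side"):
    cv2.imwrite(f"pics/{n}0.png",arm.get_image(n)[:,:,::-1]); c=arm.calibration(n); print(n,c)
print(arm.read_state())
E
```

```text
top {'K': array([[413.29781396,   0.        , 282.93956476],
       [  0.        , 413.29781396, 210.23620665],
       [  0.        ,   0.        ,   1.        ]]), 'eye': array([340.14626905, -14.05212765, 992.83207626]), 'attitude': array([-0.06649902,  0.05648126,  0.7130832 , -0.69562928])}
side {'K': array([[485.30498709,   0.        , 279.0184926 ],
       [  0.        , 485.30498709, 208.30018398],
       [  0.        ,   0.        ,   1.        ]]), 'eye': array([259.39905514, 762.09775448, 554.24109141]), 'attitude': array([-0.09085788,  0.49672401,  0.8519435 , -0.13857262])}
{'clock': 0.1, 'joints': array([ 1.59960164e+00,  3.85496976e-01,  6.76920314e-03, -4.23448080e-04,
       -1.19402733e+00, -2.58598815e-01]), 'joint_vel': array([ 0.00010641, -0.0011366 ,  0.00118083,  0.00140029,  0.00222071,
        0.00096743]), 'joint_efforts': array([-1.60452928e-04, -3.93318415e+01,  1.88930869e+01,  4.19785157e+00,
       -2.54712308e-03,  4.71419511e-06]), 'position': array([142.22873213, 608.06348304, 230.32487481]), 'ee_rot': array([-0.70239933,  0.08182577,  0.70247642,  0.08041512]), 'contact_force': array([ 0.65132766,  0.38884604, -0.90352534]), 'wrist_torque': array([-0.0211651 ,  0.03137807,  0.00945397]), 'gripper_width': 85.23003409570468}
```

View pics/top0.png

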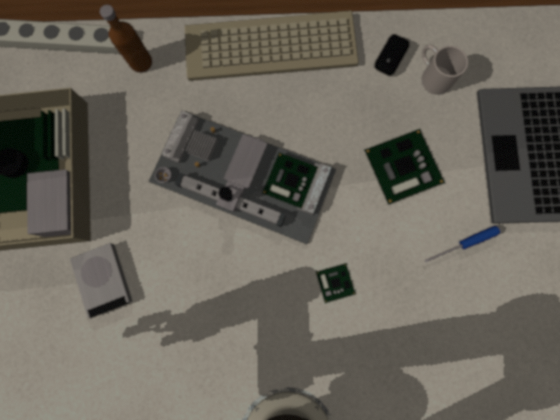

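View pics/side0.png

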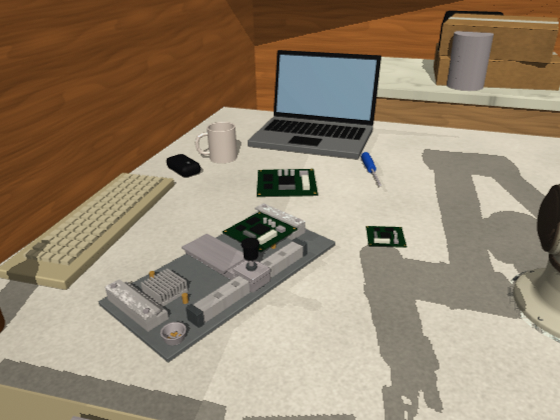

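The top view shows the holder around (243,178), with the board in its right bay at about (293,180). The heat sink is in the left bay, the dish is at (165,174) and the knob at (227,192). The side view shows the knob at about (251,247). I'll make one enlarged composite to get accurate pixels.

```bash
python3 - <<'E'
import cv2,numpy as np
a=cv2.imread("pics/top0.png")[100:250,140:340]; b=cv2.imread("pics/side0.png")[195:345,100:340]
f=lambda i,s:cv2.resize(i,None,fx=s,fy=s,interpolation=cv2.INTER_CUBIC)
A=f(a,4);cv2.imwrite("pics/tc.png",cv2.convertScaleAbs(A,alpha=1.5))
cv2.imwrite("pics/sc.png",f(b[20:110,90:210],6))
E
```

```text
(no output)
```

View pics/tc.png

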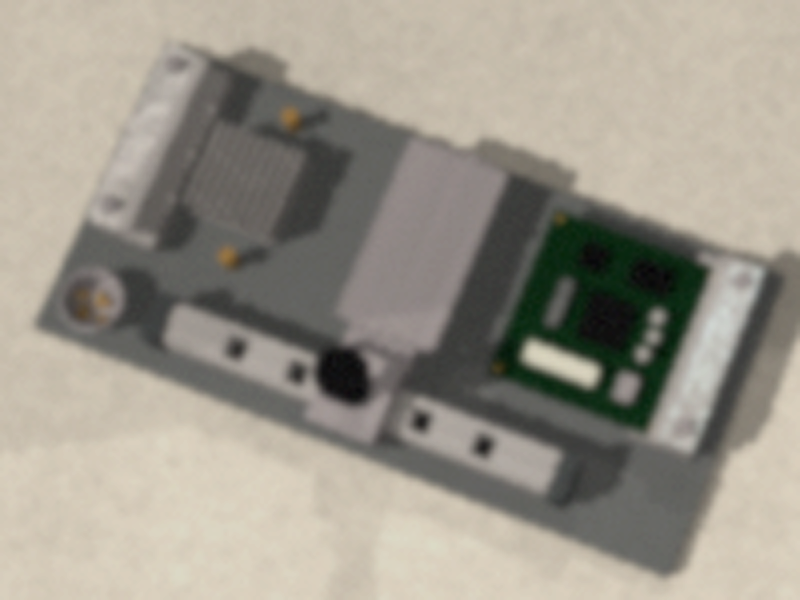

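View pics/sc.png

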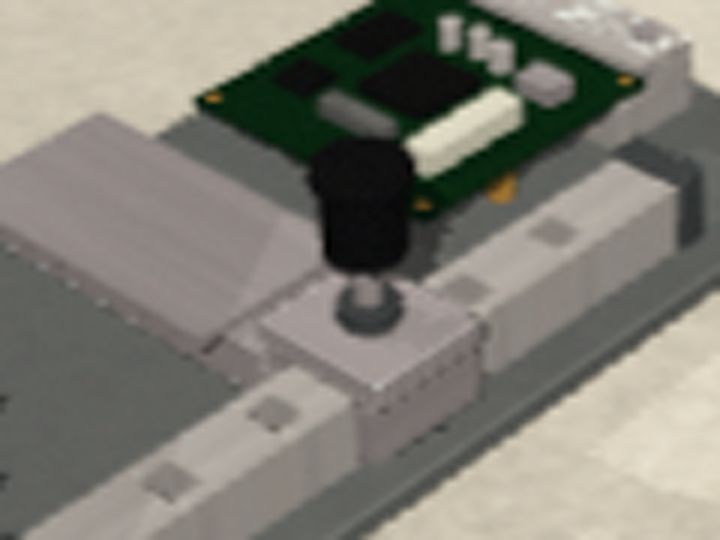

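```bash
cat > h.py <<'E'
import numpy as np
from scipy.spatial.transform import Rotation as R
from bench import arm
def at_z(n,p,z):
    c=arm.calibration(n); d=np.linalg.inv(c["K"])@[p[0],p[1],1]; d=R.from_quat(c["attitude"]).as_matrix()@(d*[1,-1,-1])
    return c["eye"]+d*(z-c["eye"][2])/d[2]
E
python3 - <<'E'
from h import *
t=lambda u,v:((u+.5)/4-.5+140,(v+.5)/4-.5+100)
s=lambda u,v:((u+.5)/6-.5+190,(v+.5)/6-.5+215)
print("knob top",at_z("top",t(342,375),100),"side",at_z("side",s(366,212),82),"side rimtop",at_z("side",s(363,163),100))
H=np.array([at_z("top",t(*p),34) for p in[(236,348),(297,373),(421,421),(485,446)]]);print(H,H.mean(0))
Hs=np.array([at_z("side",s(*p),34) for p in[(170,482),(273,412),(467,290),(555,231)]]);print(Hs,Hs.mean(0))
for h in(H,Hs):
  d=h[0]-h[3];print(np.linalg.norm(d),np.degrees(np.arctan2(d[1],d[0])))
b=at_z("top",t(605,322),29);print("board",b)
st=arm.read_state();print(R.from_quat(st["ee_rot"]).as_matrix().round(3))
E
```

```text
knob top [538.63446266 123.92342747 100.        ] side [540.30779353 123.86222896  82.        ] side rimtop [539.66270824 125.53250168 100.        ]
[[571.5030903  197.54883869  34.        ]
 [555.24663546 160.95490875  34.        ]
 [524.22543819  87.29430112  34.        ]
 [508.23346173  49.643525    34.        ]] [539.80215642 123.86039339  34.        ]
[[571.048438   198.90114695  34.        ]
 [556.23906888 161.47489585  34.        ]
 [523.77632638  88.71191218  34.        ]
 [508.37034336  50.8387677   34.        ]] [539.85854415 124.98168067  34.        ]
160.86959848803147 66.84015743693612
160.78249810687956 67.05598002043986
board [582.67272097 -23.07911493  29.        ]
[[-0.    -0.228 -0.974]
 [-0.002 -0.974  0.228]
 [-1.     0.002 -0.   ]]
```

Request:
drive_tool:
  motion:
    - [0, 10, -13, 0]
    - [0, 19, -25, 0]
    - [0, 19, -25, 0]
    - [0, 19, -25, 0]
    - [0, 19, -25, 0]
    - [0, 19, -25, 0]
    - [0, 19, -25, 0]
    - [0, 19, -25, 0]
    - [0, 19, -25, 0]
    - [0, 19, -25, 0]
  grip: 85

```text
clock: 0.93
position: [333.4, 376.5, 231.0]
ee_rot: [-0.702, 0.081, 0.703, 0.081]
contact_force: [0.8, -0.2, -0.4]
gripper_width: 85.1
```

Request:
drive_tool:
  motion:
    - [5, 19, -25, 0]
    - [5, 19, -25, 0]
    - [5, 19, -25, 0]
    - [5, 19, -25, 0]
    - [5, 19, -25, 0]
    - [5, 19, -25, 0]
    - [5, 19, -25, 0]
    - [5, 19, -25, 0]
    - [5, 19, -25, 0]
    - [5, 19, -25, 0]

```text
clock: 1.77
position: [533.5, 134.7, 180.7]
ee_rot: [-0.702, 0.081, 0.703, 0.081]
contact_force: [0.2, 0.7, 0.3]
gripper_width: 84.7
```

Request:
drive_tool:
  motion:
    - [0, 9, -12, 0]
    - [0, 0, 0, 5]
    - [0, 0, 0, 5]
    - [0, 0, 0, 0]
    - [0, 0, 0, 0]
    - [0, 0, 0, 0]

```text
clock: 2.27
position: [542.4, 124.8, 181.2]
ee_rot: [-0.693, 0.141, 0.693, 0.141]
contact_force: [-0.3, -0.5, 0.0]
gripper_width: 85.3
```

```bash
cat > off.py <<'E'
from h import *
import sys
st=arm.read_state(); M=R.from_quat(st["ee_rot"]).as_matrix(); g=np.array([float(a) for a in sys.argv[1:4]])
print(st["clock"],st["position"].round(1),"tool delta",(M.T@(g-st["position"])).round(1),"F",st["contact_force"].round(1),st["gripper_width"],M[:,1].round(3),np.degrees(np.arctan2(M[1,1],M[0,1])))
E
python3 off.py 539.7 124.3 57
```

```text
2.2667 [542.4 124.8 181.2] tool delta [124.2   1.5   2.3] F [-0.3 -0.5  0. ] 85.30130021517513 [-0.391 -0.92   0.   ] -113.0460962030868
```

Request:
drive_tool:
  motion:
    - [5, 1.5, 2.3, 0]
    - [15, 0, 0, 0]
    - [20, 0, 0, 0]
    - [20, 0, 0, 0]
    - [20, 0, 0, 0]
    - [20, 0, 0, 0]
    - [14, 0, 0, 0]
    - [7, 0, 0, 0]
    - [3, 0, 0, 0]
    - [0, 0, 0, 0]

```text
clock: 3.1
position: [539.7, 124.3, 57.0]
ee_rot: [-0.693, 0.142, 0.693, 0.141]
contact_force: [0.2, 0.0, -0.3]
gripper_width: 84.6
```

```bash
python3 off.py 539.7 124.3 57; python3 - <<'E'
from bench import arm
import cv2
i=arm.get_image("side")[150:310,160:340,::-1]
cv2.imwrite("pics/s1.png",cv2.resize(i,None,fx=3.5,fy=3.5,interpolation=cv2.INTER_CUBIC))
E
```

```text
3.1 [539.7 124.3  57. ] tool delta [-0. -0.  0.] F [ 0.2  0.  -0.3] 84.62357630106196 [-0.393 -0.92   0.001] -113.11941890316787
```

View pics/s1.png

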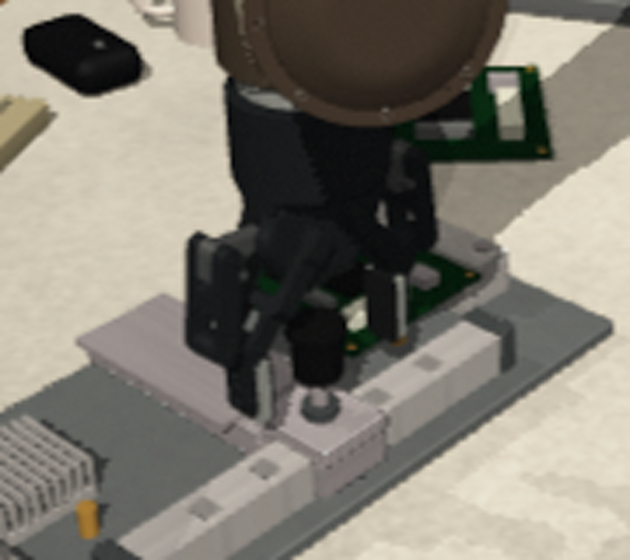

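The knob sits between the two pads: knob at (318,350) in the crop, pads at (265,385) and (402,305). I'll close the gripper.

Request:
drive_tool:
  motion:
    - [0, 0, 0, 0]
    - [0, 0, 0, 0]
    - [0, 0, 0, 0]
    - [0, 0, 0, 0]
    - [0, 0, 0, 0]
    - [0, 0, 0, 0]
    - [0, 0, 0, 0]
    - [0, 0, 0, 0]
  grip: 0

```text
clock: 3.82
position: [540.1, 124.6, 56.9]
ee_rot: [0.693, -0.142, -0.692, -0.143]
contact_force: [0.1, 1.5, -4.9]
gripper_width: 25.9
```

```bash
python3 off.py 539.7 124.3 57; python3 - <<'E'
from bench import arm
import cv2
i=arm.get_image("side")[150:310,160:340,::-1]
cv2.imwrite("pics/s2.png",cv2.resize(i,None,fx=3.5,fy=3.5,interpolation=cv2.INTER_CUBIC))
E
```

```text
3.8167 [540.1 124.6  56.9] tool delta [-0.1  0.4  0.2] F [ 0.1  1.5 -4.9] 25.91507626054353 [-0.395 -0.919 -0.002] -113.2561885962896
```

View pics/s2.png

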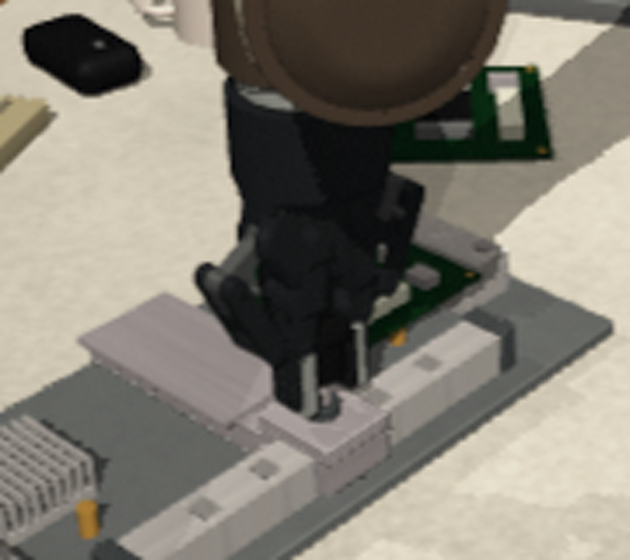

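The opening is 25.9 mm, so the fingers hold the waist. Now lift about 17 mm.

Request:
drive_tool:
  motion:
    - [-2, 0, 0, 0]
    - [-3, 0, 0, 0]
    - [-3, 0, 0, 0]
    - [-3, 0, 0, 0]
    - [-3, 0, 0, 0]
    - [-2, 0, 0, 0]
    - [-1, 0, 0, 0]
    - [0, 0, 0, 0]
    - [0, 0, 0, 0]

```text
clock: 4.62
position: [539.8, 124.1, 74.1]
ee_rot: [-0.693, 0.142, 0.693, 0.142]
contact_force: [2.5, 1.4, -9.6]
gripper_width: 26.2
```

```bash
python3 off.py 539.7 124.3 57; python3 - <<'E'
from bench import arm
import cv2
i=arm.get_image("side")[150:310,160:340,::-1]
cv2.imwrite("pics/s3.png",cv2.resize(i,None,fx=3.5,fy=3.5,interpolation=cv2.INTER_CUBIC))
E
```

```text
4.6167 [539.8 124.1  74.1] tool delta [17.1 -0.2  0.1] F [ 2.5  1.4 -9.6] 26.18672138956164 [-0.394 -0.919  0.   ] -113.18198347095004
```

View pics/s3.png

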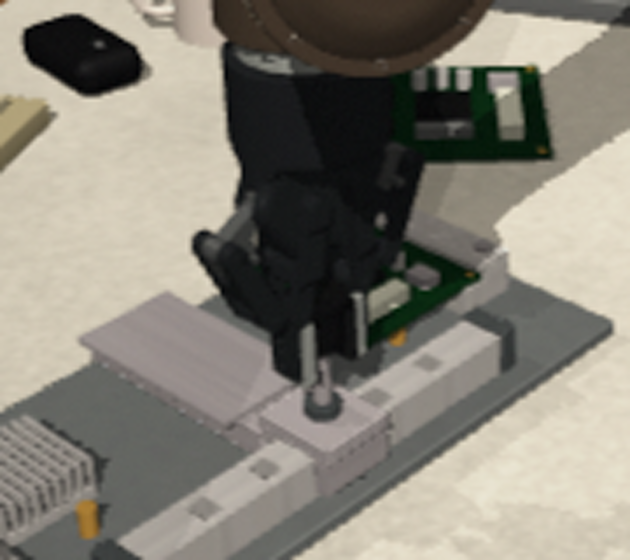

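The knob is lifted about 17 mm and the bare stem is visible; 9.6 N fits the spring. Slide 40 mm along tool +y, which is towards the board.

Request:
drive_tool:
  motion:
    - [0, 3, 0, 0]
    - [0, 5, 0, 0]
    - [0, 6, 0, 0]
    - [0, 6, 0, 0]
    - [0, 6, 0, 0]
    - [0, 6, 0, 0]
    - [0, 5, 0, 0]
    - [0, 3, 0, 0]
    - [0, 0, 0, 0]
    - [0, 0, 0, 0]

```text
clock: 5.5
position: [523.5, 86.3, 74.2]
ee_rot: [-0.692, 0.143, 0.693, 0.141]
contact_force: [1.7, -2.8, -10.3]
gripper_width: 25.7
```

```bash
python3 off.py 524.1 87.5 57
```

```text
5.5 [523.5  86.3  74.2] tool delta [17.2 -1.4 -0.1] F [  1.7  -2.8 -10.3] 25.6926914540536 [-0.394 -0.919  0.002] -113.18652778270902
```

Request:
drive_tool:
  motion:
    - [2, 0, 0, 0]
    - [2, 0, 0, 0]
    - [2, 0, 0, 0]
    - [2, 0, 0, 0]
    - [2, 0, 0, 0]
    - [0, 0, 0, 0]
    - [0, 0, 0, 0]

```text
clock: 6.08
position: [524.0, 87.4, 64.2]
ee_rot: [-0.693, 0.142, 0.693, 0.142]
contact_force: [-0.5, -2.0, -7.9]
gripper_width: 26.0
```

```bash
python3 off.py 524.1 87.5 57; python3 - <<'E'
from bench import arm
import cv2
i=arm.get_image("side")[150:310,160:340,::-1]
cv2.imwrite("pics/s4.png",cv2.resize(i,None,fx=3.5,fy=3.5,interpolation=cv2.INTER_CUBIC))
E
```

```text
6.0833 [524.   87.4  64.2] tool delta [ 7.2 -0.1 -0. ] F [-0.5 -2.  -7.9] 26.04282147956822 [-0.393 -0.919  0.001] -113.15607118865036
```

View pics/s4.png

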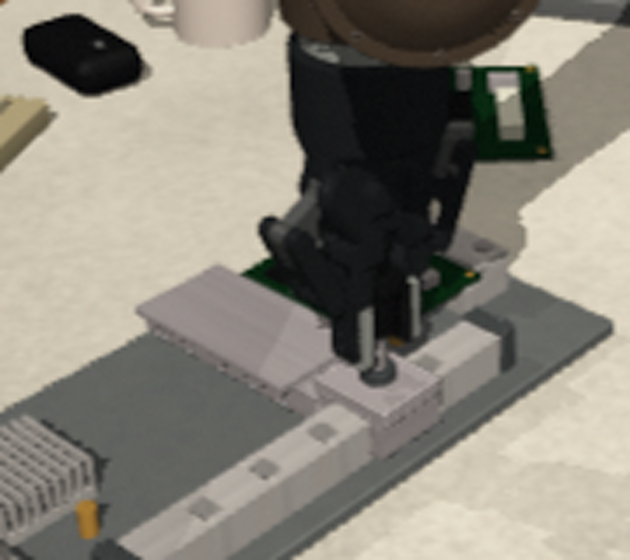

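Three holes are now visible behind the jaw. The spring is still pulling down (−7.9 N) below the 14 mm level, so the pin has entered the hole. Lower the rest.

Request:
drive_tool:
  motion:
    - [2, 0, 0, 0]
    - [2, 0, 0, 0]
    - [2, 0, 0, 0]
    - [1, 0, 0, 0]
    - [0.5, 0, 0, 0]
    - [0, 0, 0, 0]
    - [0, 0, 0, 0]
    - [0, 0, 0, 0]
    - [0, 0, 0, 0]

```text
clock: 6.88
position: [524.2, 87.5, 56.9]
ee_rot: [0.693, -0.142, -0.693, -0.142]
contact_force: [-1.7, -1.0, -7.0]
gripper_width: 25.8
```

```bash
python3 off.py 524.1 87.5 57; python3 - <<'E'
from bench import arm
import cv2
i=arm.get_image("side")[150:310,160:340,::-1]
cv2.imwrite("pics/s5.png",cv2.resize(i,None,fx=3.5,fy=3.5,interpolation=cv2.INTER_CUBIC))
E
python3 off.py 524.1 87.5 57
```

```text
6.8833 [524.2  87.5  56.9] tool delta [-0.1 -0.   0.1] F [-1.7 -1.  -7. ] 25.80832872044953 [-0.393 -0.919 -0.   ] -113.16333748948183
6.9333 [524.2  87.4  56.9] tool delta [-0.1 -0.   0.1] F [-1.4 -1.  -6.3] 26.076239688990142 [-0.393 -0.919 -0.   ] -113.16603860642536
```

View pics/s5.png

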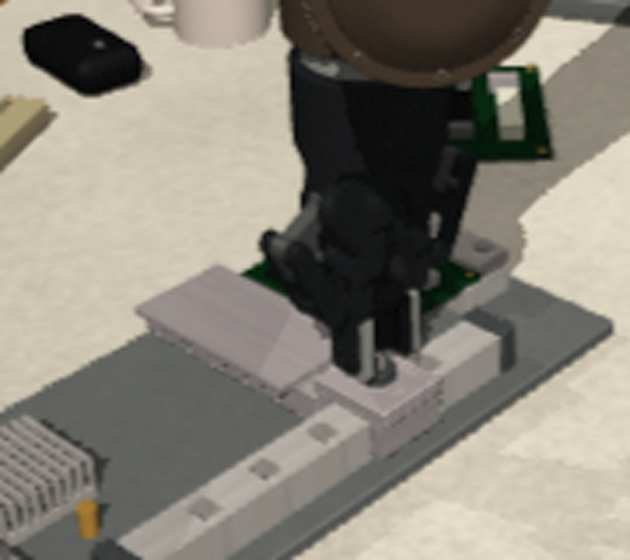

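The force is still −6.5 N, so the arm is carrying the spring. I'll press down a little until the pin bottoms.

Request:
drive_tool:
  motion:
    - [0.5, 0, 0, 0]
    - [0.5, 0, 0, 0]
    - [0, 0, 0, 0]
    - [0, 0, 0, 0]

```text
clock: 7.27
position: [524.5, 87.7, 56.8]
ee_rot: [0.693, -0.142, -0.692, -0.142]
contact_force: [-4.8, -0.2, 4.6]
gripper_width: 25.8
```

Request:
drive_tool:
  motion:
    - [0.5, 0, 0, 0]
    - [0, 0, 0, 0]
    - [0, 0, 0, 0]
    - [0, 0, 0, 0]

```text
clock: 7.6
position: [523.8, 87.3, 55.3]
ee_rot: [-0.692, 0.142, 0.693, 0.141]
contact_force: [-4.5, 2.7, 2.7]
gripper_width: 26.0
```

The force has changed sign (+3 to +5 N), so the pin is on its bottom. One last look from the top before handing in.

```bash
python3 - <<'E'
from bench import arm
import cv2,numpy as np
a=arm.get_image("top")[100:250,140:340,::-1]; z=cv2.imread("pics/top0.png")[100:250,140:340]
cv2.imwrite("pics/t2.png",cv2.convertScaleAbs(cv2.resize(np.vstack([a,z]),None,fx=2,fy=2,interpolation=cv2.INTER_CUBIC),alpha=1.5))
s=arm.read_state();print(s["position"],s["contact_force"],s["gripper_width"])
E
```

```text
[523.83377146  87.27710921  55.32213672] [-4.32691088  1.65087745  3.30580375] 26.273114328845075
```

View pics/t2.png

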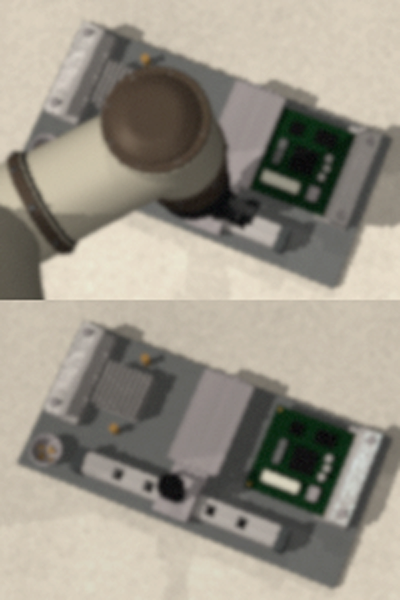

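The jaw's lip now covers the board's inner edge. The board is where it was, about (305,160) in the upper half against (305,460) in the lower.

```bash
python3 -c "
from bench import arm
print(arm.job_done())"
```

```text
the job is handed in; nothing more can be done
None
```

I locked the board in and handed the job in at about 7.7 s, with the fingers still holding the knob; no verdict was reported.

- **What I did:** I gripped the knob by its waist (opening about 26 mm), lifted it 17 mm, and slid the jaw 40 mm towards the board (holder −y). I then lowered the pin into the next hole.
- **Pin:** The vertical force went from about −6.5 N (arm carrying the spring) to about +3 N under light downward pressure. The tool is about 1.6 mm below where I gripped the knob, so the fingers may have slid slightly down it. That force change and height are my only evidence that the pin is fully home, as I could not see the pin itself.
- **Jaw and board:** The tool ended 40 mm from its start position along the slide. The last top picture shows the lip over the board's inner edge, with the board where it was.
- **Heat sink and dish:** The arm hid the dish and most of the heat sink in that last picture. The arm never went near either, but I did not confirm their positions at the end.

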